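Set up the lit paint-comparison ledge

TASK

Set up the lit ledge for comparing paint samples: first turn the dimmer knob on the grey console anticlockwise to its end stop (light off, so that it does not dazzle), then, without lifting them, slide the amber and mint pots apart along the dark strip of the ledge, one right out to each end stop, and stand every loose coral or dark green pot from the desk upright on the strip between them. Also set the bar handle on the console so that its red end points to the broad red mark (45 degrees). Only when all the pots stand in place and the handle is set, turn the dimmer clockwise to its other end stop for full light; leave the mug, tape measure and wood block alone.

Things in the scene. Friction and masses are not known exactly. Their poses are not given: they have to be found in the camera images.
- ledge: fixed thin white board, top 4 mm above the desk, x -68 to 95 mm, y -170 to 170 mm; origin on the desk under the middle of its dark grey strip; own x points to the low light bar at its back (x 72 to 88 mm, top 22 mm above the desk). The strip is flush, x -45 to 45 mm, y -155 to 155 mm, with an end stop 12 mm high across each end. Centre of a pot standing on it: 34.5 mm above the desk
- amber_pot_mid (a point): paint sample pot with a golden yellow (amber) label and lid top, white ribbed cap: upright cylinder 53 mm in diameter (cap 53 mm, body 51 mm), 61 mm tall, 0.13 to 0.27 kg, loose; this point is its centre, half-way up, z along its axis. Stands on the ledge at the start, beside its partner; its yaw means nothing
- mint_pot_mid (a point): paint sample pot with a pale mint green label and lid top, white ribbed cap: upright cylinder 53 mm in diameter (cap 53 mm, body 51 mm), 61 mm tall, 0.13 to 0.27 kg, loose; this point is its centre, half-way up, z along its axis. Stands on the ledge at the start, beside its partner; its yaw means nothing
- coral_pot_mid (a point): paint sample pot with a coral pink label and lid top, white ribbed cap: upright cylinder 53 mm in diameter (cap 53 mm, body 51 mm), 61 mm tall, 0.13 to 0.27 kg, loose; this point is its centre, half-way up, z along its axis. May be absent. Starts upright on the desk in front of the ledge; belongs on the strip between the amber and mint pots
- green_pot_mid (a point): paint sample pot with a dark green label and lid top, white ribbed cap: upright cylinder 53 mm in diameter (cap 53 mm, body 51 mm), 61 mm tall, 0.13 to 0.27 kg, loose; this point is its centre, half-way up, z along its axis. May be absent. Starts upright on the desk in front of the ledge; belongs on the strip between the amber and mint pots
- coral_pot_b_mid (a point): paint sample pot with a coral pink (a second one like it) label and lid top, white ribbed cap: upright cylinder 53 mm in diameter (cap 53 mm, body 51 mm), 61 mm tall, 0.13 to 0.27 kg, loose; this point is its centre, half-way up, z along its axis. May be absent. Starts upright on the desk in front of the ledge; belongs on the strip between the amber and mint pots
- console: fixed grey control box, 130 mm (own x) by 250 mm (own y), top 45 mm above the desk, origin on the desk under its centre; own x points away from the robot. On top: the bar-shaped filter handle, axis at own y +65 mm (left seen from the robot), and the round black dimmer, axis at own y -65 mm
- filter_handle (a joint): handle angle in rad, 0 to 1.745, growing clockwise from above: at 0 its red end points along the console's +x, at 1.571 along the console's -y. The one broad red mark is at 0.785 (45 degrees). Stays where it is left (friction 0.03 N m)
- handle_grip (a point): black bar handle with one red end, 90 mm long (own x, +x to the red end), 13 mm thick (own y), 26 mm tall, top 79 mm above the desk, turning about its middle; this point is on the axis, 69 mm above the desk, the height to grip, and turns with the handle
- dimmer (a joint): angle of the dimmer in rad, 0 (off, anticlockwise) to 2.6 (full brightness), an end stop at each end, growing clockwise seen from above. Stays where it is left (friction about 0.03 N m)
- dimmer_grip (a point): black dimmer knob: grip bar 44 mm long (own x, +x to the white pointer line), 14 mm thick (own y), top 79 mm above the desk, on a flat 52 mm skirt; this point is on the axis, 69 mm above the desk, the height to grip, and turns with the knob. Off: pointer 1.3 rad left of the console's +x; full: 1.3 rad right
- mug: bystander: red and white mug, 82 mm wide, 92 mm tall, loose, origin under its base
- tape_measure: bystander: yellow tape measure, 33 x 80 x 61 mm, loose, origin under its base
- wood_sample: bystander: pale wood sample block, 48 x 110 x 13 mm, loose, origin under its base
Not all that is in view belongs to the job. What is shaped like the part that bears coral_pot_b_mid but purple or turquoise is not meant.

How it is judged:
By the outcome, as a careful person would: the job done as asked, in the order asked, and still so for the second after the job is handed in, with the robot touching nothing.
Of coral_pot, green_pot, coral_pot_b only 2 to 3 are there at a start; the rules pass over those that are not, and their reading is None.
At some moment in a run one of coral_pot, green_pot, coral_pot_b may be knocked a few centimetres aside while the robot is not near it.
Once in a run the grip may slacken for a moment while it holds something.
It also fails if it takes over 208 s, if anything falls off the work surface, if the arm or the gripper's body presses on something with over 40 N, if the wrist force passes 120 N, or if a joint passes its speed limit or range.

ROBOT

A 7-joint arm with a two-finger parallel gripper is mounted at the origin on a cart in front of the work surface, level with it; the furniture and walls round the work are solid. World frame = base frame: x ahead of the robot, y to its left, z up, the work surface at z = 0. Lengths are in mm, angles in rad, forces in N, time in s.
With the tool pointing down it reaches from about 400 to 900 mm from the base axis. Payload 5.5 kg.
Tool frame: the origin (TCP) lies between the finger pads; the fingertips stand 11 mm ahead of it and the grasp point (between the pads) lies 8 mm behind it; z points along the fingers, y is the line along which they close (so a half turn about z gives the same grasp; the last joint's range is limited). The gripper opens to 85 mm and grips with 20 to 120 N. Pads are 22 mm wide; open, the fingers measure 114 mm over their backs; the gripper's body (76 mm by 85 mm) begins 54 mm behind the grasp point. The pads swing forward as they close: fully open they stand 13 mm farther back than shut.
Start: joints at [1.394, 0.501, -0.427, 1.55, 0.221, 1.138, -0.21], TCP at [276.774, -588.129, 242.31] pointing down, gripper open.
Joint ranges: [-2.88, 2.88], [-0.31, 2.03], [-1.54, 1.56], [0.2, 2.42], [-1.41, 4.55], [0.19, 2.02], [-2.57, 2.57]. Speed limits (rad/s): [2.57, 2.57, 3.14, 3.14, 3.14, 3.14, 3.14].

INTERFACE

Orientations are given as a unit quaternion [w, x, y, z].
In Python, from plant import ctrl, jaws, ik, status, viewer, order gives the robot as it stands. Calls block until the motion is done:
- ctrl.reach(position, orientation): joint-space move of the TCP to a pose.
- ctrl.move_straight(position, ori=None, v=150, stop_force=None): straight line of the TCP; ori=None keeps the orientation; v is the mean speed in mm/s. With stop_force (N) it stops when the force on the tool has changed by that much, and returns True; else False.
- ctrl.move_j(angles): joint-space move.
- jaws.move_gripper(opening, newtons=None): finger opening in mm; newtons is the grip in N (None keeps the last); returns when the fingers have stopped.
- ctrl.wait(seconds).
- ik(position, orientation): joint angles nearest the present ones, or None.
- status.read_state(): the state.
- viewer.snapshot(name): name is "scene" or "top" or "wrist"; returns a dict with "pixels" (384x512x3 uint8, red, green, blue), "K" (3x3 intrinsics, pixels), "R" (3x3) and "t" (3): a world point X has camera coordinates R X + t; the wrist camera has in their place "T_tool_cam" (4x4, takes a point from camera to tool coordinates, whose origin is the TCP and whose axes are the flange's). Camera axes: x right, y down, z forward; pixel columns grow to the right and rows downward; lengths in mm; the calibration is good to about 2 mm. A picture is of the moment at which its call begins: read the wrist's pose just before it. There is no depth.
A pose or a line that the arm cannot do raises ctrl.PlanningError and nothing moves.
- order.job_done(): hands the job in; it is judged then, once.
The state is a dict: "time": time; "joint_positions": joint angles; "joint_vel": joint speeds; "joint_efforts": joint torques, N m; "position": TCP position; "ee_rot": TCP orientation; "wrist_force": force on the tool from outside, world axes, zero at the start; "wrist_torque": the same for the moment, N m; "grip_width": finger opening in mm; "grip_force": force on a finger pad.
Only numpy, scipy, OpenCV 4.12 (cv2) and the standard library are available. Lean on these libraries where they do the work, as an engineer would, in place of code of your own. Each camera call takes 0.05 s, during which the arm holds its last target. There are 200 camera calls.

## Working session

There is one attempt and no reset: what is moved stays moved. The work goes in short steps, each a Python script; the robot and the scene stay as the last script left them, time stands still between calls to the robot, and variables do not carry over. Pictures are saved under pics/ and viewed, at most 14 in all, crops included, and the job is handed in when it is done.

```bash
ls; mkdir -p pics; python3 - <<'E'
from plant import viewer,status
import cv2
for n in("scene","top"):
    s=viewer.snapshot(n); cv2.imwrite(f"pics/{n}0.png",cv2.resize(s["pixels"][:,:,::-1],(800,600),interpolation=cv2.INTER_CUBIC)); print(n,s["K"],s["R"],s["t"])
s=viewer.snapshot("wrist");print(s["T_tool_cam"],s["K"]); print(status.read_state())
E
```

```text
pics
scene [[445.73408288   0.         258.65064266]
 [  0.         445.73408288 186.03985534]
 [  0.           0.           1.        ]] [[-0.7086878  -0.70543782 -0.01091256]
 [-0.53424995  0.54668514 -0.64475759]
 [ 0.46080213 -0.4511018  -0.76430921]] [ 499.87839747  291.66335902 1441.5672492 ]
top [[448.70602859   0.         250.07150945]
 [  0.         448.70602859 196.24821656]
 [  0.           0.           1.        ]] [[-0.40049154 -0.91629146  0.00405956]
 [-0.88103152  0.38385526 -0.27647531]
 [ 0.25177369 -0.11430263 -0.96101245]] [ 351.5867674   454.12788822 1459.52418418]
[[-4.02573923e-04 -9.59300794e-01 -2.82385951e-01  7.11937179e+01]
 [ 9.99999600e-01 -6.11734303e-04  6.52523398e-04  3.01350133e-01]
 [-7.98711386e-04 -2.82385576e-01  9.59300656e-01 -1.30867552e+02]
 [ 0.00000000e+00  0.00000000e+00  0.00000000e+00  1.00000000e+00]] [[281.71588321   0.         260.42052109]
 [  0.         281.71588321 191.96035456]
 [  0.           0.           1.        ]]
{'time': 0.15, 'joint_positions': array([ 1.3941771 ,  0.50164214, -0.42684526,  1.55121059,  0.22079427,
        1.1382854 , -0.21034481]), 'joint_vel': array([ 0.00087469, -0.00163302,  0.0003963 , -0.0049528 ,  0.00108706,
        0.00145769,  0.0001849 ]), 'joint_efforts': array([-6.33795513e-03, -5.70036542e+01, -5.82490370e+00, -2.81284118e+01,
        1.07110891e-02,  7.85598764e-03,  6.87529223e-05]), 'position': array([ 276.51735529, -587.68024573,  241.49269688]), 'ee_rot': array([-7.37716237e-04,  9.75916093e-01,  2.18144947e-01, -1.27528287e-04]), 'wrist_force': array([0.03337054, 0.9940342 , 0.07882172]), 'wrist_torque': array([ 0.00242126,  0.01316279, -0.01411527]), 'grip_force': 0.0, 'grip_width': 85.03082069174191}
```

View pics/scene0.png

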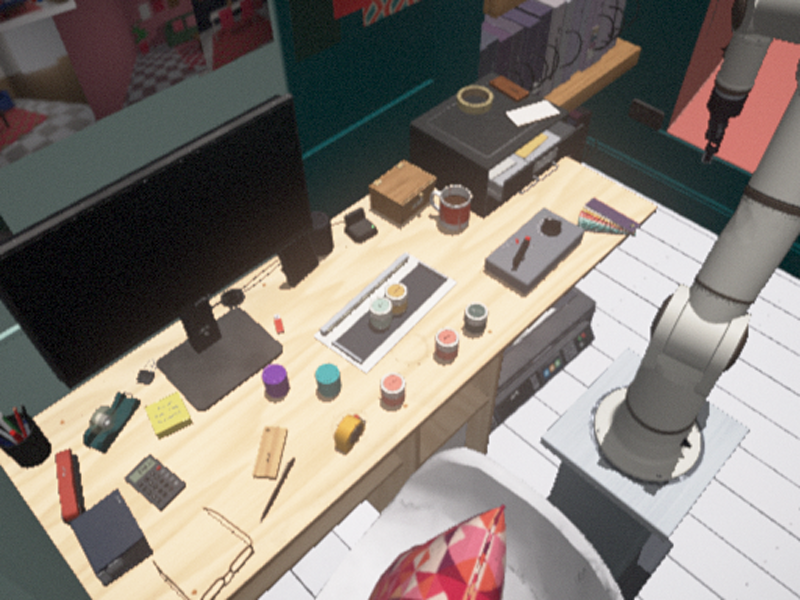

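View pics/top0.png

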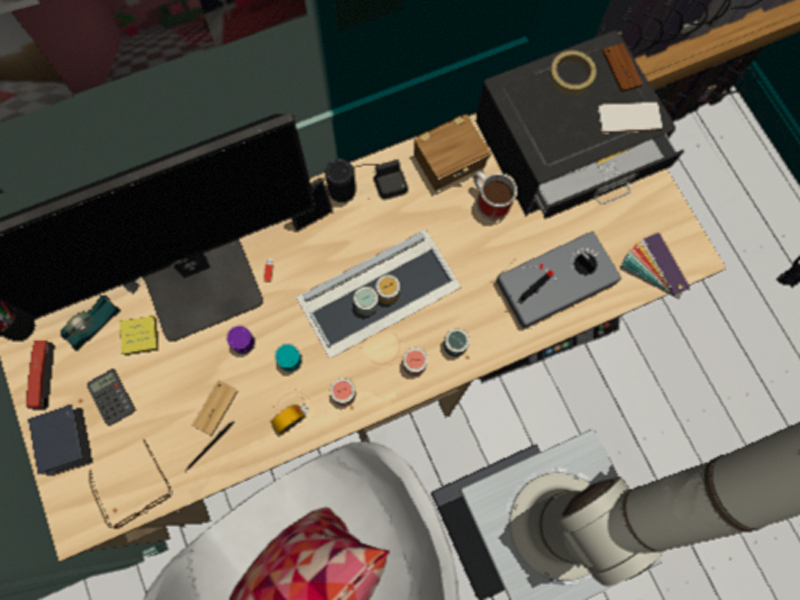

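The top view (800x600 px) shows coral pots at (343,391) and (414,361) and a dark green one at (456,342). Amber is at (388,290) and mint at (366,300). The purple (240,340) and turquoise (288,357) pots are decoys. The console's handle is at (537,281) with its red end at (549,270), and the dimmer is at (585,262).

```bash
cat > h.py <<'E'
import numpy as np, cv2
from plant import ctrl,jaws,ik,status,viewer,order
from scipy.spatial.transform import Rotation as Ro
def ray(s,u,v,z,pose=None):
    "pixel -> world point on plane z"
    d=np.linalg.inv(s["K"])@[u,v,1]
    if pose is None: R,c=s["R"].T,-s["R"].T@s["t"]
    else:
        p,q=pose; Rt=Ro.from_quat(q,scalar_first=True).as_matrix(); T=s["T_tool_cam"]
        R=Rt@T[:3,:3]; c=Rt@T[:3,3]+p
    d=R@d
    return c+d*(z-c[2])/d[2]
def Q(a):
    "tool down, tool x axis at world yaw a (tool y at a-90deg)"
    return Ro.from_matrix([[np.cos(a),np.sin(a),0],[np.sin(a),-np.cos(a),0],[0,0,-1]]).as_quat(scalar_first=True)
def snapw():
    st=status.read_state(); s=viewer.snapshot("wrist"); return s,(st["position"],st["ee_rot"])
def ortho(s,pose,z,c,half,px=1.0):
    "rectified view of plane z: world square centred c, +x up, +y left, px mm per pixel"
    n=int(2*half/px); K=s["K"]
    p,q=pose; Rt=Ro.from_quat(q,scalar_first=True).as_matrix(); T=s["T_tool_cam"]
    R=(Rt@T[:3,:3]).T; t=-R@(Rt@T[:3,3]+p)
    H=K@np.column_stack([R[:,0],R[:,1],R[:,2]*z+t])
    A=np.array([[0,-px,c[0]+half],[-px,0,c[1]+half],[0,0,1]])
    return cv2.warpPerspective(s["pixels"],H@A,(n,n),flags=cv2.INTER_LINEAR|cv2.WARP_INVERSE_MAP)[:,:,::-1]
def fw(): 
    st=status.read_state(); return np.round(st["time"],1),np.round(st["position"],1),np.round(st["wrist_force"],1),round(st["grip_width"],1),round(st["grip_force"],1)
E
python3 - <<'E'
from h import *
s=viewer.snapshot("top")
P=dict(coralA=(343,391,61),coralB=(414,361,61),green=(456,342,61),amber=(388,290,65),mint=(366,300,65),purple=(240,340,61),turq=(288,357,61),
handle=(537,281,79),red=(549,268,79),tail=(524,296,79),dim=(586,261,79),cBL=(497,278,45),cBR=(600,235,45),cFL=(518,327,45),cFR=(621,282,45),
lFL=(326,353,4),lFR=(459,287,4),lBL=(299,300,4),lBR=(427,234,4),mug=(496,195,92),tape=(288,415,61),wood=(215,407,13))
for k,(u,v,z) in P.items(): print(k,np.round(ray(s,(u+.5)*.64-.5,(v+.5)*.64-.5,z)[:2]))
E
```

```text
coralA [429. 307.]
coralB [428. 143.]
green [430.  44.]
amber [594. 131.]
mint [592. 184.]
purple [619. 467.]
turq [543. 386.]
handle [ 480. -172.]
red [ 496. -210.]
tail [ 460. -131.]
dim [ 478. -291.]
cBL [ 529. -105.]
cBR [ 528. -364.]
cFL [409. -97.]
cFR [ 410. -354.]
lFL [533. 308.]
lFR [554. -27.]
lBL [671. 318.]
lBR [701. -14.]
mug [ 694. -175.]
tape [429. 431.]
wood [516. 572.]
```

```bash
python3 - <<'E'
from h import *
ctrl.reach([470,-232,250],Q(0))
s,p=snapw(); print(fw())
a=ortho(s,p,79,(478,-232),150,0.5); b=ortho(s,p,45,(478,-232),150,0.5)
cv2.imwrite("pics/con79.png",a); cv2.imwrite("pics/con45.png",b); cv2.imwrite("pics/con.png",np.hstack([cv2.resize(a,(400,400)),cv2.resize(b,(400,400))]))
cv2.imwrite("pics/conA.png",a)
E
```

```text
(np.float64(1.8), array([ 469.7, -233.4,  249.9]), array([ 0.7, -0. ,  0.7]), 85.5, 0.0)
```

View pics/conA.png

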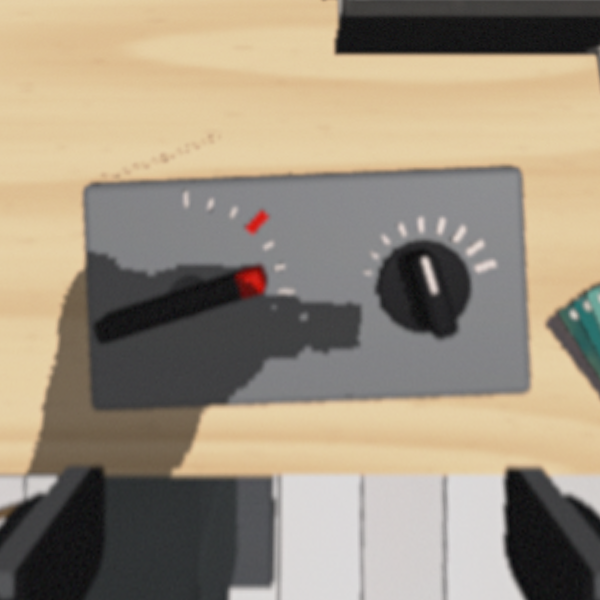

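The rectified console view (z=79, 0.5 mm/px) shows the handle from tail (100,332) to red end (262,280), about 73° on the scale. The broad mark is at (257,222), and the dimmer is at (428,290) with its white pointer line from (434,292) to (425,260). I'll enlarge the dimmer.

```bash
python3 - <<'E'
import cv2,numpy as np
a=cv2.imread("pics/con79.png");b=cv2.imread("pics/con45.png")
f=lambda i:np.clip(i.astype(float)*2.2,0,255).astype('uint8')
c=cv2.resize(f(a[215:365,350:500]),(450,450),interpolation=cv2.INTER_CUBIC)
cv2.imwrite("pics/dim.png",np.hstack([c,cv2.resize(f(b),(350,350)).repeat(1,0) if 0 else cv2.copyMakeBorder(cv2.resize(f(b),(350,350)),0,100,0,0,0)]))
E
```

```text
(no output)
```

View pics/dim.png

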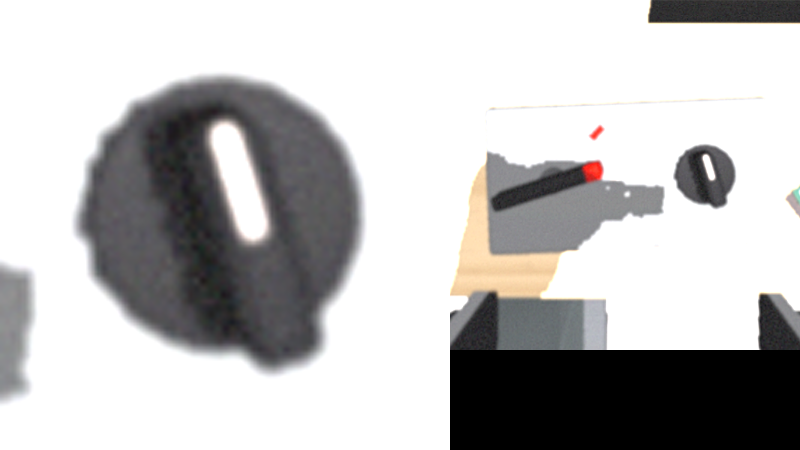

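Bar centre is about (482,-300), with the pointer 16° left, so the dimmer angle is about 1.05. Next I turn it off.

```bash
cat >> h.py <<'E'
def spin(da):
    "turn tool about vertical by da (ccw from above +): tool down, q7 axis = tool z (down)"
    q=status.read_state()["joint_positions"].copy(); n=max(1,int(np.ceil(abs(da)/0.35)))
    for k in range(n):
        p=q.copy(); p[6]=q[6]-da*(k+1)/n*SGN; ctrl.move_j(p)
SGN=1
E
python3 - <<'E'
from h import *
q0=status.read_state()["joint_positions"]
for pos,ys in (((482,-300,64),(0.28,1.34,-1.26,0.28+np.pi,.28-np.pi)),((476,-172,64),(-1.243,-.746,-1.243+np.pi))):
    for y in ys:
        r=ik(pos,Q(y)); print(y,None if r is None else np.round(r,2))
print(np.round(q0,2))
E
```

```text
0.28 [ 0.88  0.61 -0.48  1.88  0.4   0.75 -1.11]
1.34 [ 1.01  0.66 -0.65  1.88  0.55  0.79 -0.17]
-1.26 [ 0.71  0.57 -0.25  1.89  0.21  0.71 -2.5 ]
3.4215926535897934 [ 1.38  1.07 -1.31  1.87  1.13  1.2   1.52]
-2.861592653589793 [ 1.38  1.07 -1.31  1.87  1.13  1.2   1.52]
-1.243 [-0.08  0.52  0.46  2.06 -0.37  0.64 -2.19]
-0.746 [ 0.61  0.51 -0.38  2.03  0.3   0.65 -2.29]
1.898592653589793 [ 0.92  0.62 -0.78  2.02  0.63  0.76  0.08]
[ 0.89  0.28 -0.56  1.85  0.17  1.05 -1.32]
```

```bash
sed -i 's/^SGN=1/SGN=-1/' h.py; python3 - <<'E'
from h import *
ctrl.reach([482,-300,150],Q(0.28)); jaws.move_gripper(60)
print(ctrl.move_straight([482,-300,64],v=80,stop_force=12),fw())
jaws.move_gripper(0,40); print(fw())
yaw=lambda:(lambda m:np.arctan2(m[1,0],m[0,0]))(Ro.from_quat(status.read_state()["ee_rot"],scalar_first=True).as_matrix())
y0=yaw(); spin(0.3); print(y0,yaw(),fw(),status.read_state()["wrist_torque"])
if yaw()>y0+.2:
    for d in (.35,.3,.1,.05):
        spin(d); print(yaw(),fw(),np.round(status.read_state()["wrist_torque"],2))
E
```

```text
False (np.float64(3.9), array([ 482.5, -300.2,   64.6]), array([-0.2,  0. ,  0.3]), 59.7, 0.0)
(np.float64(4.4), array([ 481.9, -298.9,   64.4]), array([-2.4,  2.8,  4.8]), 13.4, 40.0)
0.2806467585571058 0.5772097720704491 (np.float64(4.8), array([ 481.6, -298.3,   64.5]), array([-1.2,  2.9,  2.7]), 13.8, 39.6) [0.48879062 0.33125097 0.00489459]
0.9219680553680211 (np.float64(5.2), array([ 481.1, -297.7,   64.5]), array([-3.6,  3.9,  5.4]), 13.3, 39.9) [ 0.79  0.66 -0.  ]
1.2168216324023131 (np.float64(5.6), array([ 480.5, -297.3,   64.5]), array([-4.2,  3.3,  5.4]), 13.2, 40.0) [0.66 0.68 0.01]
1.3110761994357463 (np.float64(5.8), array([ 480.3, -297.2,   64.5]), array([-3.9,  3.4,  4.4]), 13.0, 39.8) [0.5  0.5  0.03]
1.3560792438299207 (np.float64(6.1), array([ 480.2, -297.2,   64.5]), array([-3.1,  2.8,  3.8]), 13.3, 40.0) [ 0.58  0.48 -0.4 ]
```

```bash
cat >> h.py <<'E'
def yaw():
    m=Ro.from_quat(status.read_state()["ee_rot"],scalar_first=True).as_matrix(); return np.arctan2(m[1,0],m[0,0])
def tq(): return np.round(status.read_state()["wrist_torque"],2)
E
python3 - <<'E'
from h import *
spin(.03); print(yaw(),tq()); spin(-.04)
jaws.move_gripper(60); print(fw())
p=status.read_state()["position"]; ctrl.move_straight([p[0],p[1],150])
c=[475.7,-170]; y=-1.243
ctrl.reach([*c,150],Q(y))
print(ctrl.move_straight([*c,64],v=80,stop_force=12),fw())
jaws.move_gripper(0,40); print(fw(),yaw())
spin(-.746-yaw()); print(fw(),yaw(),tq())
jaws.move_gripper(60); p=status.read_state()["position"]; ctrl.move_straight([p[0],p[1],150])
ctrl.reach([455,-232,250],Q(0)); s,pp=snapw(); cv2.imwrite("pics/con2.png",np.clip(ortho(s,pp,79,(478,-232),130,.45)*1.5,0,255))
E
```

```text
1.38233545689583 [ 0.75  0.44 -0.95]
(np.float64(7.1), array([ 480.2, -297.4,   64.5]), array([-0.5, -0. ,  0.3]), 59.9, 0.0)
False (np.float64(11.2), array([ 476.2, -170.2,   64.5]), array([0.1, 0.3, 1. ]), 60.2, 0.0)
(np.float64(11.7), array([ 474.5, -170.6,   64.4]), array([-4.4, -1.4,  6.8]), 12.3, 39.8) -1.2436756906642943
(np.float64(12.4), array([ 474.9, -170.4,   64.4]), array([ 0.2,  0.6, -0.5]), 12.6, 39.4) -0.7516364536732394 [ 0.27 -0.32  0.04][ WARN:0@3.782] global loadsave.cpp:1063 imwrite_ Unsupported depth image for selected encoder is fallbacked to CV_8U.
```

View pics/con2.png

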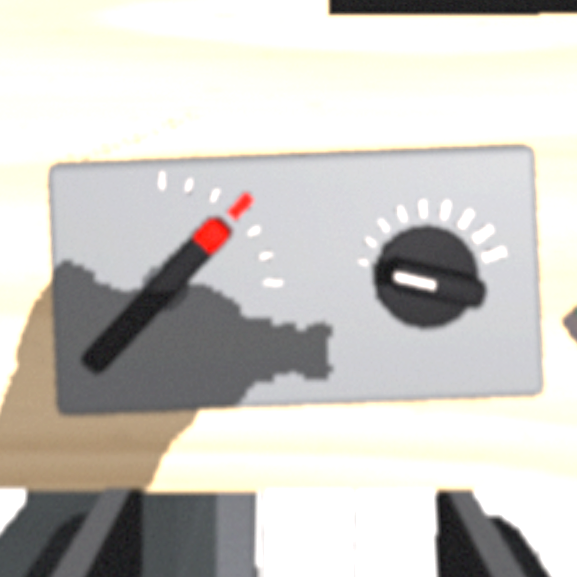

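The handle's red end, at (212,237), points at the broad mark at (240,205) with a slope of 42.7°. The dimmer pointer is at the far left, so it is off. Now the ledge.

```bash
python3 - <<'E'
from h import *
ctrl.reach([500,150,330],Q(0)); s,p=snapw(); print(fw())
np.savez("led.npz",px=s["pixels"],K=s["K"],T_tool_cam=s["T_tool_cam"],p=p[0],q=p[1])
cv2.imwrite("pics/led.png",cv2.resize(s["pixels"][:,:,::-1],(800,600),interpolation=cv2.INTER_CUBIC))
E
```

```text
(np.float64(16.0), array([500.3, 148.1, 329.5]), array([0.4, 0.4, 0. ]), 59.9, 0.0)
```

View pics/led.png

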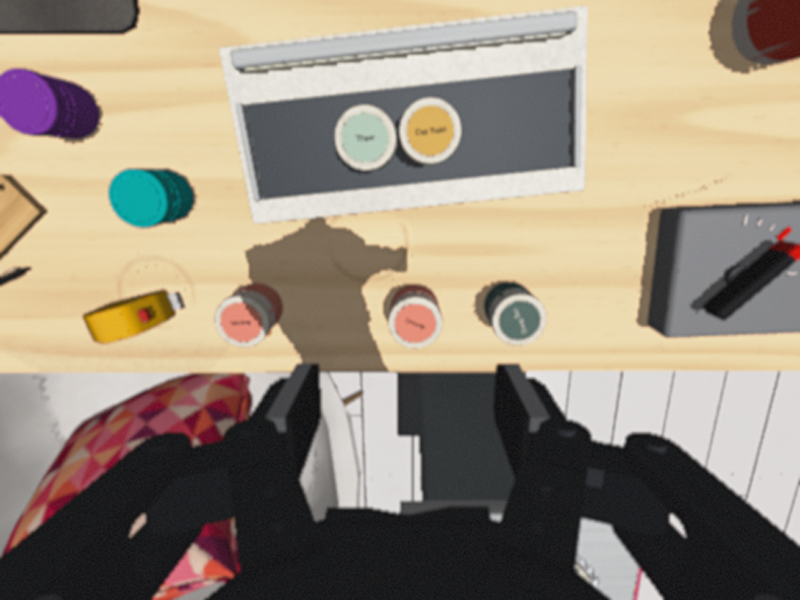

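The wrist view shows the ledge with mint at (365,138) and amber at (430,130). On the desk are coral pots at (241,322) and (415,320) and the dark green at (518,319). Turquoise (140,197) and purple (28,103) are not meant. The lid text and white caps on the three desk pots also fit the description.

```bash
python3 - <<'E'
from h import *
d=np.load("led.npz"); s=dict(K=d["K"],T_tool_cam=d["T_tool_cam"]); po=(d["p"],d["q"])
P=dict(fl=(254,222,4),fr=(584,190,4),bl=(221,48,4),br=(587,8,4),sFL=(260,200,4),sFR=(573,168,4),sBL=(243,105,4),sBR=(575,70,4),mint=(365,138,65),amber=(430,130,65),cA=(241,322,61),cB=(415,320,61),gr=(518,319,61),tape=(130,318,50))
W={}
for k,(u,v,z) in P.items(): W[k]=ray(s,(u+.5)*.64-.5,(v+.5)*.64-.5,z,po)[:2]; print(k,np.round(W[k],1))
# ledge pose fit (Procrustes)
own=np.array([[-68,170],[-68,-170],[95,170],[95,-170],[-45,155],[-45,-155],[45,155],[45,-155]],float)
w=np.array([W[k] for k in("fl","fr","bl","br","sFL","sFR","sBL","sBR")])
a=own-own.mean(0); b=w-w.mean(0); th=np.arctan2((a[:,0]*b[:,1]-a[:,1]*b[:,0]).sum(),(a*b).sum())
R=np.array([[np.cos(th),-np.sin(th)],[np.sin(th),np.cos(th)]]); t=w.mean(0)-R@own.mean(0)
print("yaw",th,"t",t); print(np.round(own@R.T+t-w,1)); print("mint own",(W["mint"]-t)@R,"amber own",(W["amber"]-t)@R)
for n in[(0,128),(0,-128),(0,60),(0,0),(0,-60)]: print(n,np.round(R@n+t,1))
E
```

```text
fl [521.4 304.4]
fr [552.4 -31. ]
bl [680.7 318.8]
br [712.2 -16. ]
sFL [543.5 296.1]
sFR [573.6 -17.7]
sBL [632.1 303.7]
sBR [661.6 -10.4]
mint [598.1 182.7]
amber [604.3 127.9]
cA [432.8 306.9]
cB [434.2 140. ]
gr [434.9  41.3]
tape [433.4 419.8]
yaw 0.09318802155779354 t [602.96979987 142.84250108]
[[-2.   1.4]
 [-1.3 -1.8]
 [ 1.   2.2]
 [ 1.2 -1.6]
 [ 0.3 -3.1]
 [-1.   2. ]
 [ 1.2 -2.3]
 [ 0.6  3.1]]
mint own [-1.12738745 40.10009531] amber own [ -0.07421572 -15.04884787]
(0, 128) [591.1 270.3]
(0, -128) [614.9  15.4]
(0, 60) [597.4 202.6]
(0, 0) [603.  142.8]
(0, -60) [608.6  83.1]
```

```bash
cat >> h.py <<'E'
TH=0.0932; T0=np.array([603.,142.8]); RL=np.array([[np.cos(TH),-np.sin(TH)],[np.sin(TH),np.cos(TH)]])
def L(x,y): return RL@[x,y]+T0
def own(w): return (np.array(w)[:2]-T0)@RL
YG=TH-np.pi/2
E
python3 - <<'E'
from h import *
for y in (TH-np.pi/2,TH+np.pi/2):
    for xy in [L(0,-15),L(0,-130),L(0,40),L(0,130),(433,307),(434,140),(435,41)]:
        r=ik([*xy,32],Q(y)); print(round(y,2),np.round(xy),None if r is None else np.round(r,2))
E
```

```text
-1.48 [604. 128.] [-0.99  1.06  1.12  1.8  -1.1   1.07 -2.48]
-1.48 [615.  13.] [-0.69  0.9   0.9   1.8  -0.89  0.91 -2.42]
-1.48 [599. 183.] [-1.14  1.27  1.35  1.78 -1.31  1.3  -2.48]
-1.48 [591. 272.] [ 0.3   1.23 -1.31  1.66  1.24  1.3   1.97]
-1.48 [433 307] [ 0.24  1.11 -1.31  1.96  1.21  1.18  1.65]
-1.48 [434 140] [-1.24  0.86  1.13  2.2  -1.11  0.87 -2.43]
-1.48 [435  41] [-0.89  0.66  0.9   2.24 -0.9   0.66 -2.37]
1.66 [604. 128.] [ 0.14  0.74 -0.53  1.76  0.51  0.78 -0.56]
1.66 [615.  13.] [ 0.29  0.73 -0.49  1.77  0.47  0.76 -0.34]
1.66 [599. 183.] [ 0.06  0.76 -0.55  1.73  0.53  0.8  -0.65]
1.66 [591. 272.] [-0.07  0.8  -0.58  1.67  0.56  0.84 -0.79]
1.66 [433 307] [-0.2   0.65 -0.59  1.98  0.56  0.68 -1.05]
1.66 [434 140] [ 0.05  0.53 -0.5   2.16  0.47  0.56 -0.7 ]
1.66 [435  41] [ 0.22  0.5  -0.44  2.2   0.42  0.52 -0.45]
```

```bash
sed -i 's/^YG=.*/YG=TH+np.pi\/2/' h.py; python3 - <<'E'
from h import *
jaws.move_gripper(85)
def slide(y0,y1,x0=0):
    ctrl.reach([*L(x0,y0),130],Q(YG))
    if ctrl.move_straight([*L(x0,y0),28],v=100,stop_force=10): print("contact",fw()); raise SystemExit
    jaws.move_gripper(45,25); print("grip",fw()); z=28
    hit=ctrl.move_straight([*L(0,y1),z],v=60,stop_force=9); st=status.read_state()
    print(hit,own(st["position"]),fw())
    jaws.move_gripper(85); print(fw())
    p=status.read_state()["position"]; ctrl.move_straight([p[0],p[1],130],v=200)
slide(-15,-133); slide(40,133)
ctrl.reach([500,150,330],Q(0)); s,p=snapw()
cv2.imwrite("pics/led2.png",cv2.resize(s["pixels"][:,:,::-1],(800,600),interpolation=cv2.INTER_CUBIC))
np.savez("led.npz",px=s["pixels"],K=s["K"],T_tool_cam=s["T_tool_cam"],p=p[0],q=p[1])
print(fw())
E
```

```text
grip (np.float64(19.3), array([604.8, 127.9,  28.7]), array([-1.5, -0.8,  4.8]), 51.8, 25.5)
False [   0.95846808 -129.95502801] (np.float64(21.4), array([616. ,  13.5,  29.1]), array([-1.8,  6.5,  9.1]), 52.1, 25.8)
(np.float64(21.9), array([615.1,   9.6,  27.6]), array([ 0. ,  0.1, -0.3]), 84.9, 0.0)
grip (np.float64(24.8), array([599.8, 182.6,  28.7]), array([-0.9, -1.1,  4.7]), 51.9, 25.6)
False [  1.03815345 130.34450459] (np.float64(26.6), array([591.9, 272.7,  28.9]), array([-0.3, -5.8,  9. ]), 52.0, 26.3)
(np.float64(27.0), array([590.2, 275.5,  27.6]), array([-0.4,  0.9, -0.1]), 85.0, 0.0)
(np.float64(28.8), array([499.7, 150.2, 328.4]), array([ 1.6, -0. , -0.4]), 85.2, 0.0)
```

View pics/led2.png

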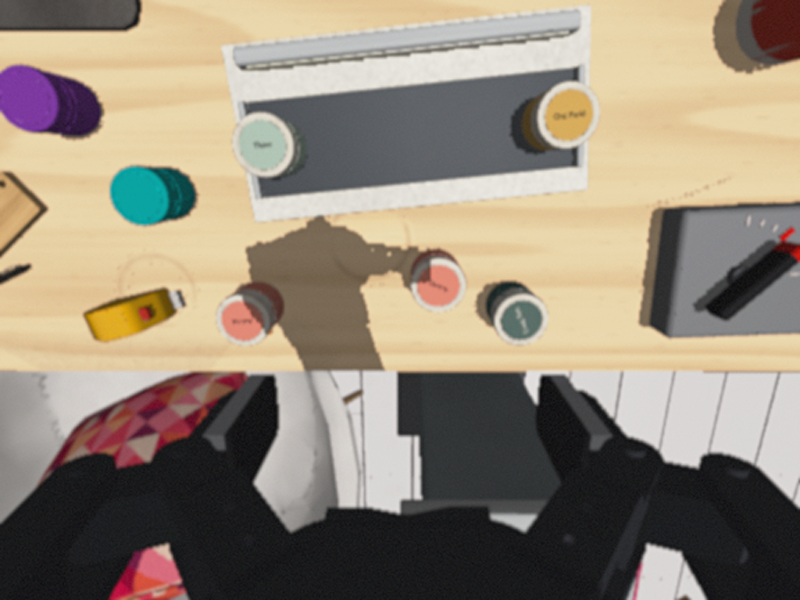

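The middle coral pot has been knocked to (438,281); the other two are still at (246,316) and (519,318). Mint (264,145) and amber (568,115) are at their end stops. Picking the three loose pots now.

```bash
cat > pick.py <<'E'
from h import *
import sys
d=np.load("led.npz"); s=dict(K=d["K"],T_tool_cam=d["T_tool_cam"]); po=(d["p"],d["q"])
def pick(u,v,ty):
    c=ray(s,(u+.5)*.64-.5,(v+.5)*.64-.5,61,po)[:2]; print("at",np.round(c,1))
    jaws.move_gripper(85)
    ctrl.reach([*c,130],Q(YG))
    if ctrl.move_straight([*c,24],v=120,stop_force=10): print("contact",fw()); raise SystemExit
    jaws.move_gripper(45,45); print("grip",fw())
    ctrl.move_straight([*c,110],v=120); print("up",fw())
    if status.read_state()["grip_width"]<49: raise SystemExit("lost")
    ctrl.reach([*L(0,ty),110],Q(YG)); print("over",fw())
    if status.read_state()["grip_width"]<49: raise SystemExit("lost")
    ctrl.move_straight([*L(0,ty),45],v=120)
    print(ctrl.move_straight([*L(0,ty),27.5],v=25,stop_force=6),"down",fw())
    jaws.move_gripper(85)
    p=status.read_state()["position"]; ctrl.move_straight([p[0],p[1],130],v=200)
pick(*map(float,sys.argv[1:]))
E
python3 pick.py 519 318 -65
```

```text
at [435.7  42.3]
grip (np.float64(32.0), array([436.2,  42.2,  24.8]), array([-2.3, -0.1,  7.5]), 51.7, 45.4)
up (np.float64(32.9), array([435.1,  42.1, 109.5]), array([-0.1, -0.8, -2.6]), 51.1, 47.1)
over (np.float64(33.7), array([607.4,  78.1, 108.3]), array([-0.9, -0.3, -1.1]), 51.6, 47.1)
True down (np.float64(35.0), array([608.8,  78. ,  28.9]), array([-1.7,  0. ,  5.4]), 51.1, 47.0)
```

```bash
python3 pick.py 438 281 0 && python3 pick.py 246 316 65; python3 - <<'E'
from h import *
ctrl.reach([500,150,330],Q(0)); s,p=snapw(); print(fw())
cv2.imwrite("pics/led3.png",cv2.resize(s["pixels"][:,:,::-1],(800,600),interpolation=cv2.INTER_CUBIC))
np.savez("led.npz",px=s["pixels"],K=s["K"],T_tool_cam=s["T_tool_cam"],p=p[0],q=p[1])
E
```

```text
at [472.  120.4]
grip (np.float64(38.4), array([472.3, 120.4,  24.9]), array([-1.6, -0.8,  6.4]), 51.4, 45.6)
up (np.float64(39.2), array([471.4, 120.1, 109.4]), array([ 0.3, -0.7, -2.7]), 51.5, 47.2)
over (np.float64(39.8), array([601.9, 142.8, 108.1]), array([-1.5, -0.7, -2.5]), 51.1, 47.2)
True down (np.float64(41.1), array([602.7, 142.6,  29. ]), array([-0.2, -0.6,  4.5]), 51.6, 47.2)
at [437.4 302.8]
grip (np.float64(44.8), array([437.7, 303.1,  24.9]), array([-1.5, -0.9,  5.3]), 51.6, 45.7)
up (np.float64(45.7), array([437. , 302.2, 109.4]), array([ 0.5, -0.5, -3.2]), 51.3, 47.2)
over (np.float64(46.4), array([596.4, 207.1, 108.7]), array([-0.4,  0.9, -2.1]), 51.3, 47.2)
True down (np.float64(47.7), array([596.7, 207.3,  29. ]), array([-0.8, -1.1,  4.1]), 51.2, 47.2)
(np.float64(50.2), array([499.7, 150. , 328.6]), array([-0.3, -0.8,  0. ]), 85.0, 0.0)
```

View pics/led3.png

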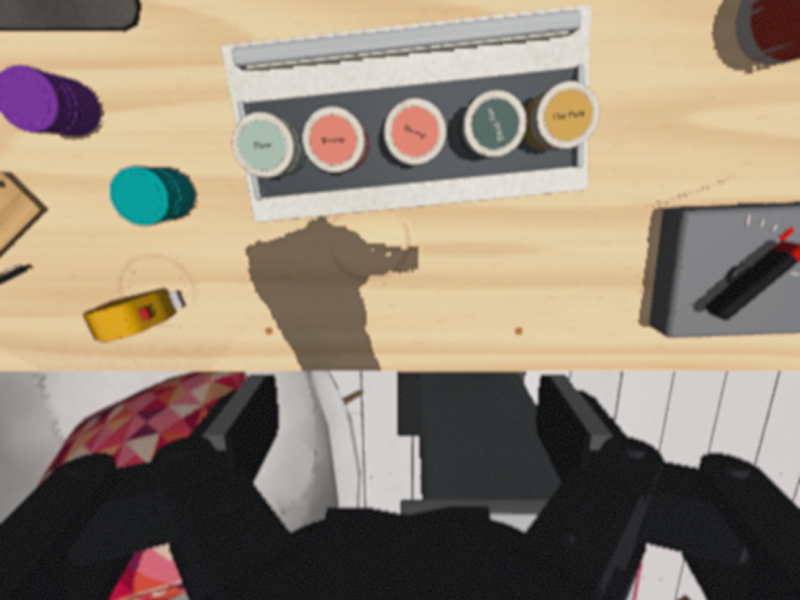

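All five pots stand on the strip: mint (264,145), coral (333,140), coral (415,131), green (495,124), amber (568,115). The desk in front is clear. I'll check that the outer two really touch the stops.

```bash
python3 - <<'E'
from h import *
d=np.load("led.npz"); s=dict(K=d["K"],T_tool_cam=d["T_tool_cam"]); po=(d["p"],d["q"])
g=d["px"]; c=cv2.HoughCircles(cv2.resize(cv2.cvtColor(g,cv2.COLOR_RGB2GRAY),None,fx=4,fy=4,interpolation=cv2.INTER_CUBIC)[150:480,500:1600],cv2.HOUGH_GRADIENT,1,100,param1=100,param2=25,minRadius=70,maxRadius=95)
for x,y,r in sorted(c[0].tolist()): 
    u,v=(x+500+.5)/4-.5,(y+150+.5)/4-.5; print(round(u,1),round(v,1),r/4,np.round(own(ray(s,u,v,65,po)),1))
for u,v in((254,220),(586,188),(223,46),(590,6)): print(np.round(own(ray(s,(u+.5)*.64-.5,(v+.5)*.64-.5,4,po)),1))
o=cv2.resize(g[40:150,130:400,::-1],None,fx=2.9,fy=2.9,interpolation=cv2.INTER_CUBIC); cv2.imwrite("pics/ends.png",np.clip(o*1.3,0,255).astype('uint8'))
E
```

```text
164.8 93.5 22.424999237060547 [ -0.4 133.4]
213.5 88.5 20.725000381469727 [-0.2 68.3]
265.5 82.5 19.674999237060547 [ 0.9 -0.5]
315.5 78.5 20.700000762939453 [ -0.3 -65.8]
365.8 73.8 21.950000762939453 [  -0.5 -131.1]
[-65.6 169.7]
[ -65. -168.]
[ 93.4 167.9]
[  94.7 -168. ]
```

The camera gives ±128.4 mm after scale correction, against 128.5 for contact. One firm push on each will confirm it, and then the dimmer.

```bash
python3 - <<'E'
from h import *
for sg in(-1,1):
    y0=sg*129
    ctrl.reach([*L(0,y0),130],Q(YG))
    if ctrl.move_straight([*L(0,y0),28],v=100,stop_force=10): raise SystemExit("contact")
    jaws.move_gripper(45,25)
    for y in(131,134,137):
        h=ctrl.move_straight([*L(0,sg*y),28],v=30,stop_force=14); st=status.read_state(); print(y,h,np.round(own(st["position"]),1),np.round(RL.T@st["wrist_force"][:2],1))
        if h: break
    jaws.move_gripper(85)
    p=status.read_state()["position"]; ctrl.move_straight([p[0],p[1],130],v=200)
# can the dimmer be turned fully in one grip?
for q in(1.34,.7,0,-.6,-1.0,-1.3):
    r=ik([480.5,-297.5,64],Q(q)); print(q,np.round(r,2))
print(fw())
E
```

```text
131 False [   0.6 -129.5] [-0.4  2. ]
134 False [   0.6 -130.4] [-1.9  4.9]
137 False [   0.7 -131.6] [-3.1  9.2]
131 False [  0.6 129.5] [-1.3 -3.3]
134 False [  0.7 130.4] [-3.3 -7.4]
137 False [  1.4 132.2] [-2.8 -9.5]
1.34 [ 0.59  0.56 -0.1   1.9   0.08  0.69  0.21]
0.7 [ 0.48  0.55  0.04  1.9  -0.03  0.69 -0.34]
0 [ 0.36  0.56  0.19  1.91 -0.16  0.69 -0.93]
-0.6 [ 0.29  0.57  0.28  1.91 -0.24  0.69 -1.46]
-1.0 [ 0.23  0.58  0.35  1.91 -0.3   0.7  -1.81]
-1.3 [ 0.19  0.59  0.41  1.91 -0.35  0.71 -2.07]
(np.float64(59.6), array([589.2, 279.3, 129.2]), array([-0.8,  0.1, -0.8]), 84.8, 0.0)
```

Force builds against both stops, so they are seated. Now full light.

```bash
python3 - <<'E'
from h import *
c=[480.2,-297.3]
ctrl.move_straight([*status.read_state()["position"][:2],200])
ctrl.reach([*c,150],Q(1.34)); jaws.move_gripper(60)
print("q7",status.read_state()["joint_positions"][6])
if ctrl.move_straight([*c,64],v=80,stop_force=12): raise SystemExit("contact")
jaws.move_gripper(0,40); print(fw(),yaw())
for t in(.7,0,-.6,-1.1,-1.22,-1.27,-1.31):
    spin(t-yaw()); print(round(yaw(),3),tq(),fw()[2:],status.read_state()["joint_positions"][6].round(2))
    if abs(tq()[2])>.7: break
spin(.03); jaws.move_gripper(60)
p=status.read_state()["position"]; ctrl.move_straight([p[0],p[1],150]); ctrl.reach([455,-232,250],Q(0)); s,pp=snapw()
cv2.imwrite("pics/con3.png",np.clip(ortho(s,pp,79,(478,-232),130,.45)*1.4,0,255).astype('uint8'))
ctrl.reach([300,-560,260],Q(.44)) 
t=viewer.snapshot("top"); cv2.imwrite("pics/top3.png",cv2.resize(t["pixels"][130:290,120:420,::-1],(800,427),interpolation=cv2.INTER_CUBIC)); print(fw())
E
```

```text
q7 0.2588169144110697
(np.float64(64.4), array([ 480.1, -297.3,   64.4]), array([-1.9,  1.2,  6.4]), 13.4, 39.7) 1.3399741869053785
0.706 [-0.68 -1.03 -0.  ] (array([ 4. , -2.9, -4.9]), 13.2, 38.9) -0.38
0.005 [-1.17 -0.89 -0.04] (array([ 4.8, -5.8, -5.5]), 13.3, 39.0) -1.08
-0.593 [-1.17 -0.36 -0.05] (array([ 1.9, -6.1, -4.1]), 13.1, 39.3) -1.68
-1.094 [-1.   -0.01  0.01] (array([ 1.4, -4.5, -3.1]), 13.5, 39.6) -2.18
-1.213 [-0.74 -0.11 -0.1 ] (array([ 1.8, -4.6, -3.2]), 13.0, 39.7) -2.3
-1.265 [-0.73 -0.21  0.17] (array([ 0.7, -4.2, -3. ]), 13.4, 39.7) -2.35
-1.305 [-0.84 -0.12  1.04] (array([ 0.6, -4.9, -2. ]), 13.3, 45.5) -2.39
(np.float64(72.5), array([ 301.9, -558.6,  259.9]), array([ 0.4, -0.3,  0.5]), 60.2, 0.0)
```

View pics/con3.png

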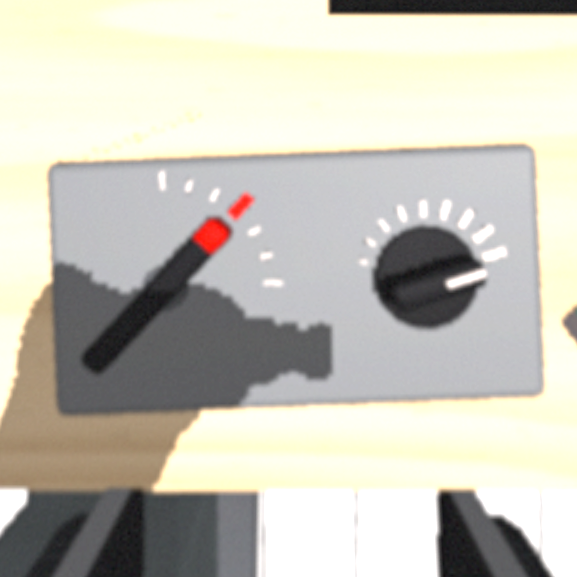

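View pics/top3.png

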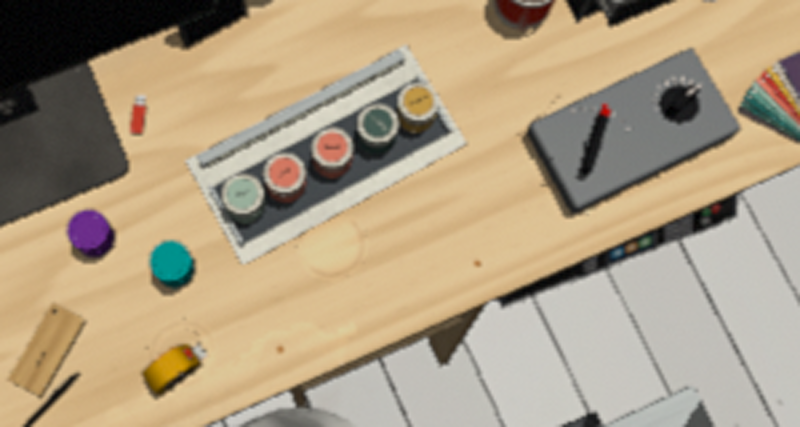

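The handle is on the red mark, the dimmer pointer (486,272) is at the far right, and all five pots stand on the strip with the bystanders untouched.

```bash
python3 -c "
from plant import order; print(order.job_done())"
```

```text
the job is handed in; nothing more can be done
None
```

I handed the job in at about 72 s of the 208 s: dimmer turned off first, amber and mint pots slid to their end stops, the two coral pots and one green pot stood between them, the handle set on the red mark, then the dimmer turned to full. The mug, tape measure and wood block were not touched, and the hand-in gave no verdict.

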